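# Stack the chip trays in their nest and close them with the cover

## Robot

A 6-joint arm with a two-finger parallel gripper is mounted at the origin on the work surface. World frame = base frame: x ahead of the robot, y to its left, z up, the work surface at z = 0. Lengths are in mm, angles in rad, forces in N, time in s.
With the tool pointing down it reaches from about 325 to 875 mm from the base axis. Payload 4.4 kg.
Tool frame: the origin (TCP) lies midway between the tips of the shut fingers; the grasp point (between the pads) lies 19 mm behind it (manip.pinch_z is the distance from the TCP to the grasp point, in mm); z points along the fingers, y is the line along which they close (so a half turn about z gives the same grasp; the last joint's range is limited). The gripper opens to 85 mm and grips with 20 to 120 N. Pads are 22 mm wide; open, the fingers measure 114 mm over their backs; the gripper's body (76 mm by 85 mm) begins 54 mm behind the grasp point. The pads swing forward as they close: fully open they stand 13 mm farther back than shut.
Start: joints at [0.994, 0.207, 1.542, -0, 1.393, -0.15], TCP at [238.036, 523.418, 231.282] pointing down, gripper open.
Joint ranges: [-2.73, 2.73], [-0.86, 2.22], [0.23, 2.46], [-1.11, 4.25], [0.08, 2.63], [-2.82, 2.82]. Speed limits (rad/s): [2.79, 2.79, 3.14, 3.14, 3.14, 3.14].

## Interface

Orientations are given as a rotation vector (axis times angle).
In Python, from workcell import manip, optics gives the robot as it stands.
- The arm moves only by the tool servo_tool, never from a script. Its argument "commands" is a list of rows, each an object of numbers: "dx", "dy", "dz": the shift along the tool's x, y, z in mm; "wx", "wy", "wz": the turn, a rotation vector about the tool's x, y, z in degrees. In form: [{"dx": .., "dy": .., "dz": .., "wx": .., "wy": .., "wz": ..}, ...]. A call has 1 to 20 rows; each row is the pose to reach, as a shift and turn from the pose commanded when the call began, along the tool's axes at that moment; what a row does not reach only later rows make up. A row lasts 1/8 s, in which the tool goes at most 62.5 mm and 10.7 degrees, less where a joint would pass 70% of its speed; a pose out of reach is approached as far as the arm can. A call with a gripper value outside its range is refused whole. "gripper" is the opening, from 0 (shut) to 1 (fully open), set as the call begins (left out, the last holds). The fingers move at their own pace and stop on an object; the grip force is fixed at half the most. Time passes only in rows, so rows that repeat a pose let the fingers close. It gives the time, the measured TCP pose, the force, the opening and the grip force at its end, in the units of the state.
- manip.sense(): the state, without advancing time (a new reading comes with each control period).
- optics.get_image(name): name is "scene" or "top"; returns (picture, depth): 384x512x3 uint8, red, green, blue; 384x512 float32, mm along the optical axis (not along the pixel's ray), 0 where there is no reading.
- optics.camera_params(name): a dict with "fx", "fy", "cx", "cy" (pixels), "extrinsics" (4x4, takes a point from camera to world coordinates). Camera axes: x right, y up, looking along -z (the intrinsics and any distortion apply to the point x, -y, -z); pixel columns grow to the right and rows downward; lengths in mm; the calibration is good to about 2 mm. A picture is of the moment at which its call begins. camera_params takes no time and is no camera call.
- manip.finish_job(): hands the job in; it is judged then, once.
The state is a dict: "clock": time; "joint_positions": joint angles; "qd": joint speeds; "effort": joint torques, N m; "position": TCP position; "tool_rot": TCP orientation; "ft_force": force on the tool from outside, world axes, zero at the start; "wrist_torque": the same for the moment, N m; "opening": finger opening in mm; "finger_force": force on a finger pad.
Only numpy, scipy, OpenCV 4.12 (cv2) and the standard library are available. Lean on these libraries where they do the work, as an engineer would, in place of code of your own. Each camera call takes 0.05 s, during which the arm holds its last target. There are 200 camera calls.

## Task

Stack the three white chip trays in the aluminium nest, the deepest (one big chip) at the bottom, then the middle one (four chips), then the shallowest (twelve small chips) on top, and close the stack with the cover, placing them one after another from the bottom up. Each piece must sit fully home, its foot inside the rim below and its sides in line with it; keep the pieces level, set them down without dropping them, and do not shift or tip the loupe, the glass jar or the wire spool that stand among them.

Things in the scene. Friction and masses are not known exactly. Their poses are not given: they have to be found in the camera images.
- nest: Aluminium nest, fixed: block 100 (x) x 80 (y) x 14 mm with a raised rectangular rim 76 x 56 mm outside, 70 x 50 mm inside, 6 mm high, rim top 20 mm above the bench. Origin: centre of its underside. It takes the deep tray's foot with 5 mm play; the tray's origin ends 16 mm above the nest's, its long side along the nest's x.
- deep_tray: Deepest white chip tray, loose, 30 mm high, with one large dark chip (40 x 34 mm) in it. Origin: centre of its underside, z up. Foot 60 x 40 x 4 mm; above it 76 (x) x 56 (y) mm, upright sides. Well in the top 70 x 50 x 6 mm deep, rim 3 mm thick; the next piece's foot enters with 5 mm play all round and its origin ends 26 mm above this one. 63 to 126 g. A half turn is no matter.
- middle_tray: Middle white chip tray, loose, 22 mm high, with four dark chips (2 x 2) in it. Origin: centre of its underside, z up. Foot 60 x 40 x 4 mm; above it 76 (x) x 56 (y) mm, upright sides. Well in the top 70 x 50 x 6 mm deep, rim 3 mm thick; the next piece's foot enters with 5 mm play all round and its origin ends 18 mm above this one. 49 to 98 g. A half turn is no matter.
- shallow_tray: Shallowest white chip tray, loose, 16 mm high, with twelve small dark chips (4 along x by 3) in it. Origin: centre of its underside, z up. Foot 60 x 40 x 4 mm; above it 76 (x) x 56 (y) mm, upright sides. Well in the top 70 x 50 x 6 mm deep, rim 3 mm thick; the next piece's foot enters with 5 mm play all round and its origin ends 12 mm above this one. 35 to 70 g. A half turn is no matter.
- cover: White cover, loose, no chips: plate 76 (x) x 56 (y) x 6 mm on a foot 60 x 40 x 4 mm, with an upright grip bar on top, 56 long (x), 14 wide (y), 12 mm high, 10 to 22 mm above the underside. Origin: centre of its underside, z up. Closed, it rests on the shallow tray's rim, origin 12 mm above that tray's. 31 to 63 g. A half turn is no matter.
- loupe: Bystander: steel eyepiece loupe standing upright, 38 mm diameter, 36 mm high, loose. Origin: centre of its underside.
- jar: Bystander: small amber glass jar with steel cap, 38 mm diameter, 48 mm high, loose. Origin: centre of its underside.
- spool: Bystander: bare steel wire spool standing on end, 52 mm diameter, 35 mm high, loose. Origin: centre of its underside.
Things that resemble listed ones, but are neither listed nor needed, are in the scene too. Leave any green look-alike of the shallow_tray alone. What is shaped like the cover but blue is not meant.

How it is judged:
By the outcome, as a careful person would: the job done as asked, in the order asked, and still so for the second after the job is handed in, with the robot touching nothing.
It also fails if it takes over 96 s, if anything falls off the work surface, if the arm or the gripper's body presses on something with over 40 N, if the wrist force passes 120 N, or if a joint passes its speed limit or range.

## Working session

There is one attempt and no reset: what is moved stays moved. The work goes in short steps, Python scripts to look and compute and a tool call to move; the robot and the scene stay as the last step left them, time stands still between calls to the robot, and variables do not carry over. Pictures are saved under pics/ and viewed, at most 14 in all, crops included, and the job is handed in when it is done.

Besides the shell and the picture viewer there is one more tool, called after "Emit:" as name(argument=value, ...) on one line, values as JSON. servo_tool: Moves the arm, as the interface text tells. Its arguments: {"type":"object","properties":{"commands":{"type":"array","items":{"type":"object","properties":{"dx":{"type":"number"},"dy":{"type":"number"},"dz":{"type":"number"},"wx":{"type":"number"},"wy":{"type":"number"},"wz":{"type":"number"}}}},"gripper":{"type":"number"}},"required":["commands"]}

```bash
mkdir -p pics
python3 - <<'E'
from workcell import manip, optics
import numpy as np, cv2
for n in ("top","scene"):
    p,d=optics.get_image(n); cv2.imwrite(f"pics/{n}0.png",p[:,:,::-1]); np.save(f"pics/{n}0.npy",d)
    c=optics.camera_params(n); print(n,c)
s=manip.sense(); print(s, manip.pinch_z)
E
```

```text
top {'fx': 462.2124947053477, 'fy': 462.2124947053477, 'cx': 257.2955123229746, 'cy': 195.54424368550275, 'extrinsics': array([[-1.41637805e-02,  9.97964670e-01, -6.21764018e-02,
         4.58147259e+02],
       [-9.99843405e-01, -1.34758094e-02,  1.14702823e-02,
         1.89262972e+01],
       [ 1.06090591e-02,  6.23291279e-02,  9.97999262e-01,
         1.03146559e+03],
       [ 0.00000000e+00,  0.00000000e+00,  0.00000000e+00,
         1.00000000e+00]])}
scene {'fx': 445.1316786494264, 'fy': 445.1316786494264, 'cx': 252.6161189746455, 'cy': 196.7819722846001, 'extrinsics': array([[-7.94245462e-01, -4.53597118e-01,  4.04257098e-01,
         9.27364736e+02],
       [ 6.07444560e-01, -5.77885107e-01,  5.45032027e-01,
         5.96547781e+02],
       [-1.36107998e-02,  6.78452989e-01,  7.34517725e-01,
         8.07633648e+02],
       [ 0.00000000e+00,  0.00000000e+00,  0.00000000e+00,
         1.00000000e+00]])}
{'clock': 0.1, 'joint_positions': array([ 9.93503231e-01,  2.07361470e-01,  1.54281055e+00,  1.41052353e-05,
        1.39352659e+00, -1.50498830e-01]), 'qd': array([ 0.00039376, -0.0006711 , -0.00240016,  0.0006694 , -0.00089129,
        0.00178449]), 'effort': array([-1.13178001e-03, -3.84096086e+01, -2.92547983e+01, -2.05470501e-04,
        4.89828730e-03, -1.26777624e-05]), 'position': array([237.64929334, 522.83449747, 230.2269949 ]), 'tool_rot': array([-0.66517227, -3.06958471,  0.00308291]), 'ft_force': array([ 0.2599089 , -0.33953579,  0.18165779]), 'wrist_torque': array([-0.01780116, -0.01288889,  0.00213456]), 'finger_force': 0.0, 'opening': 85.49325033760472} 18.700000000000003
```

View pics/top0.png

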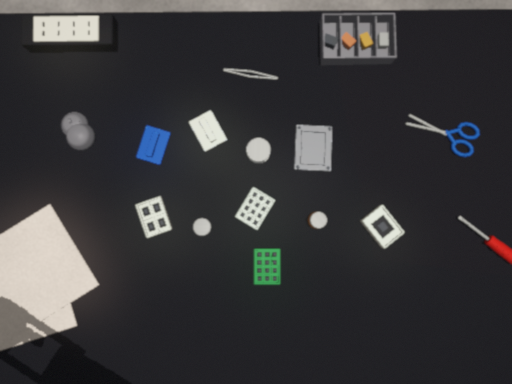

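View pics/scene0.png

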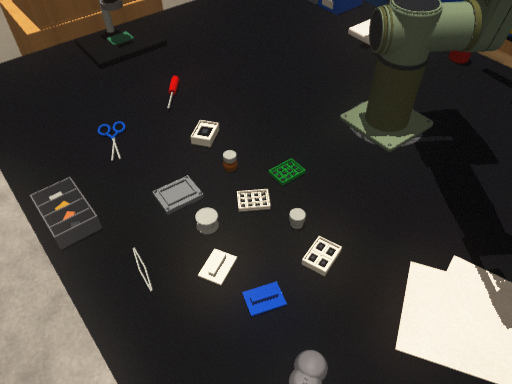

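```bash
cat > h.py <<'E'
from workcell import manip, optics
import numpy as np, cv2, sys
from scipy.spatial.transform import Rotation as R
def ray(n,uv,z):
    c=optics.camera_params(n); E=c["extrinsics"]; uv=np.atleast_2d(uv).astype(float)
    d=np.c_[(uv[:,0]-c["cx"])/c["fx"],-(uv[:,1]-c["cy"])/c["fy"],-np.ones(len(uv))]@E[:3,:3].T
    return E[:3,3]+d*((z-E[2,3])/d[:,2])[:,None]
def cloud(n,d):
    c=optics.camera_params(n); E=c["extrinsics"]; v,u=np.mgrid[:d.shape[0],:d.shape[1]]
    P=np.stack([(u-c["cx"])/c["fx"]*d,-(v-c["cy"])/c["fy"]*d,-d],-1)
    return P@E[:3,:3].T+E[:3,3]
def rect(p,d,uv,h,r=32,thr=90,zt=4,maxdz=99):
    """top outline at height h: centre, long-side yaw (deg), sizes"""
    u,v=uv; sl=(slice(v-r,v+r),slice(u-r,u+r)); z=cloud("top",d)[sl][...,2]
    m=((p[sl].max(2)>thr)&(z>h-zt)&(z<h+maxdz)).astype(np.uint8)
    m=cv2.morphologyEx(cv2.resize(m*255,None,fx=4,fy=4,interpolation=cv2.INTER_LINEAR),cv2.MORPH_OPEN,np.ones((9,9)))
    cs=cv2.findContours((m>127).astype(np.uint8),0,1)[0]; k=max(cs,key=cv2.contourArea)[:,0]
    q=ray("top",(k+.5)/4-.5+[u-r,v-r],h)[:,:2].astype(np.float32)
    c,(a,b),t=cv2.minAreaRect(q)
    if a<b: a,b,t=b,a,t+90
    return np.round([*c,(t+90)%180-90,a,b],1), np.round(np.median(z[m[::4,::4]>127]),1)
def go(x,y,z,ya=None):
    """print tool-frame shift to TCP x,y,z with closing line (tool y) at yaw ya deg, tool vertical"""
    s=manip.sense(); T=R.from_rotvec(s["tool_rot"]); cur=T.as_matrix(); y0=np.degrees(np.arctan2(cur[1,1],cur[0,1]))
    if ya is None: ya=y0
    q=np.degrees(s["joint_positions"][[0,5]])
    qa=np.degrees(np.arctan2(y,x)); ya=qa+(ya-qa+90)%180-90
    a=np.radians(ya); yy=np.array([np.cos(a),np.sin(a),0]); zz=np.array([0,0,-1.]); M=np.c_[np.cross(yy,zz),yy,zz]
    print("t",round(s["clock"],2),"d",np.round(cur.T@(np.array([x,y,z])-s["position"]),1),"w",np.round((T.inv()*R.from_matrix(M)).as_rotvec(degrees=True),1),"pos",np.round(s["position"],1),"yaw",round(y0,1),"open",round(s["opening"],1),"q",np.round(s["joint_positions"],2),"F",np.round(s["ft_force"],1),"grip",round(float(s["finger_force"]),1))
E
python3 - <<'E'
from h import *
p=cv2.imread("pics/top0.png")[:,:,::-1]; d=np.load("pics/top0.npy")
for n,uv,h,r,t in (("nest",(313,148),20,32,60),("deep",(383,226),30,32,90),("mid",(153,217),22,32,90),("shal",(255,208),16,28,90),("cover",(208,130),10,28,90),
 ("spool",(258,150),35,20,90),("jar",(318,220),48,18,90),("loupe",(202,227),36,18,90)):
    print(n,*rect(p,d,uv,h,r,t,zt=9))
o=p[70:290,120:420]; cv2.imwrite("pics/c0.png",cv2.resize(o[:,:,::-1],None,fx=2.6,fy=2.6,interpolation=cv2.INTER_CUBIC))
E
```

```text
nest [ 626.6 -117.9   -4.2   99.2   80.6] 13.4
deep [ 450.9 -263.8   38.3   78.9   58.6] 24.2
mid [478.7 234.4  18.2  76.   58.6] 16.1
shal [494.3  12.9 -32.5  77.5  57.1] 9.8
cover [668.7 115.6  28.   79.2  58.6] 9.1
spool [621.6   4.5  -0.7  49.9  49.5] 33.8
jar [ 466.6 -121.9   89.2   33.6   33.5] 47.1
loupe [ 4.552e+02  1.271e+02 -4.000e-01  3.810e+01  3.590e+01] 34.8
```

View pics/c0.png

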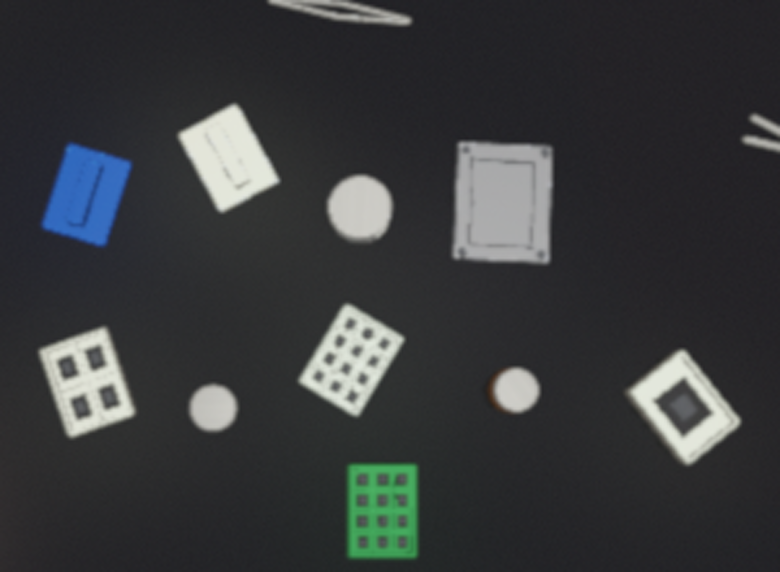

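```bash
cat >> h.py <<'E'
def fit(p,uv,h,r=32,thr=100,L=100,W=80,init=None):
    """least-squares fit of an L x W outline at height h to the subpixel bright contour"""
    from scipy.optimize import least_squares
    u,v=uv; g=cv2.resize(p[v-r:v+r,u-r:u+r].max(2),None,fx=4,fy=4,interpolation=cv2.INTER_CUBIC)
    k=max(cv2.findContours((g>thr).astype(np.uint8),0,1)[0],key=cv2.contourArea)[:,0]
    q=ray("top",(k+.5)/4-.5+[u-r,v-r],h)[:,:2]
    def f(s):
        a=np.radians(s[2]); e=(q-s[:2])@np.array([[np.cos(a),-np.sin(a)],[np.sin(a),np.cos(a)]]); e=np.abs(e)-[s[3]/2,s[4]/2]
        return np.where(e.max(1)>0,np.linalg.norm(np.maximum(e,0),axis=1),e.max(1))
    s=least_squares(f,[*init,L,W],loss="soft_l1",f_scale=.5); return np.round(s.x,1),round(float(np.sqrt(np.mean(s.fun**2))),2)
E
python3 - <<'E'
from h import *
p=cv2.imread("pics/top0.png")[:,:,::-1]
print(fit(p,(313,148),14,init=(627.6,-118.7,-3)))
print(fit(p,(313,148),14,thr=60,init=(627.6,-118.7,-3)))
for n,uv,h,i in (("deep",(383,226),30,(451,-264,38)),("mid",(153,217),22,(479,234,18)),("shal",(255,208),16,(494,13,-32)),("cover",(208,130),10,(669,116,28))):
    print(n,fit(p,uv,h,28,110,76,56,i))
go(451,-264,150,38.3+90)
E
```

```text
(array([ 627.2, -118.3,   -3.6,  100.9,   81.2]), 0.47)
(array([ 627.1, -118.1,   -3.4,  104.3,   84.6]), 0.43)
deep (array([ 450.4, -263.9,   37.2,   79.7,   60.2]), 0.35)
mid (array([478.3, 234.9,  18.6,  79.1,  60. ]), 0.28)
shal (array([494.3,  13.3, -31.9,  79.3,  59.4]), 0.29)
cover (array([669.2, 116.5,  28. ,  78.9,  59.1]), 0.33)
t 0.1 d [-520.  -627.8   81.4] w [-1.000e-01  1.000e-01  1.172e+02] pos [237.6 522.8 230.2] yaw 65.5 open 85.5 q [ 0.99  0.21  1.54  0.    1.39 -0.15] F [ 0.3 -0.3  0.2] grip 0.0
```

Emit:
servo_tool(commands=[{"dx":-520,"dy":-628,"dz":120,"wz":116.5},{"dx":-520,"dy":-628,"dz":120,"wz":116.5},{"dx":-520,"dy":-628,"dz":120,"wz":116.5},{"dx":-520,"dy":-628,"dz":120,"wz":116.5},{"dx":-520,"dy":-628,"dz":120,"wz":116.5},{"dx":-520,"dy":-628,"dz":120,"wz":116.5},{"dx":-520,"dy":-628,"dz":120,"wz":116.5},{"dx":-520,"dy":-628,"dz":120,"wz":116.5},{"dx":-520,"dy":-628,"dz":120,"wz":116.5},{"dx":-520,"dy":-628,"dz":120,"wz":116.5},{"dx":-520,"dy":-628,"dz":120,"wz":116.5},{"dx":-520,"dy":-628,"dz":120,"wz":116.5},{"dx":-520,"dy":-628,"dz":120,"wz":116.5},{"dx":-520,"dy":-628,"dz":120,"wz":116.5},{"dx":-520,"dy":-628,"dz":120,"wz":116.5},{"dx":-520,"dy":-628,"dz":120,"wz":116.5}], gripper=1)

```text
schema error: expected keys dx, dy, dz, wx, wy, wz
```

```bash
python3 -c "
from h import *
go(450.7,-264.2,5,127.7)"
```

```text
t 0.1 d [-519.8 -627.8  226.4] w [-1.000e-01  1.000e-01  1.178e+02] pos [237.6 522.8 230.2] yaw 65.5 open 85.5 q [ 0.99  0.21  1.54  0.    1.39 -0.15] F [ 0.3 -0.3  0.2] grip 0.0
```

Emit:
servo_tool(commands=[{"dx":-520,"dy":-628,"dz":120,"wx":0,"wy":0,"wz":117.5},{"dx":-520,"dy":-628,"dz":120,"wx":0,"wy":0,"wz":117.5},{"dx":-520,"dy":-628,"dz":120,"wx":0,"wy":0,"wz":117.5},{"dx":-520,"dy":-628,"dz":120,"wx":0,"wy":0,"wz":117.5},{"dx":-520,"dy":-628,"dz":120,"wx":0,"wy":0,"wz":117.5},{"dx":-520,"dy":-628,"dz":120,"wx":0,"wy":0,"wz":117.5},{"dx":-520,"dy":-628,"dz":120,"wx":0,"wy":0,"wz":117.5},{"dx":-520,"dy":-628,"dz":120,"wx":0,"wy":0,"wz":117.5},{"dx":-520,"dy":-628,"dz":120,"wx":0,"wy":0,"wz":117.5},{"dx":-520,"dy":-628,"dz":120,"wx":0,"wy":0,"wz":117.5},{"dx":-520,"dy":-628,"dz":120,"wx":0,"wy":0,"wz":117.5},{"dx":-520,"dy":-628,"dz":120,"wx":0,"wy":0,"wz":117.5},{"dx":-520,"dy":-628,"dz":120,"wx":0,"wy":0,"wz":117.5},{"dx":-520,"dy":-628,"dz":120,"wx":0,"wy":0,"wz":117.5},{"dx":-520,"dy":-628,"dz":120,"wx":0,"wy":0,"wz":117.5},{"dx":-520,"dy":-628,"dz":120,"wx":0,"wy":0,"wz":117.5}], gripper=1)

```text
clock: 2.1
position: [450.9, -261.8, 111.0]
tool_rot: [-2.968, -1.025, 0.001]
ft_force: [0.3, -0.3, 0.2]
opening: 85.5
finger_force: 0.0
```

```bash
python3 -c "
from h import *
go(450.7,-264.2,5,127.7)"
```

```text
t 2.1 d [ -1.6   2.  106. ] w [-0.1  0.   0.4] pos [ 450.9 -261.8  111. ] yaw -51.9 open 85.5 q [-0.69  0.23  1.78  0.    1.13  0.21] F [ 0.3 -0.3  0.2] grip 0.0
```

Emit:
servo_tool(commands=[{"dx":-1.6,"dy":2,"dz":50,"wx":0,"wy":0,"wz":0.4},{"dx":-1.6,"dy":2,"dz":90,"wx":0,"wy":0,"wz":0.4},{"dx":-1.6,"dy":2,"dz":107,"wx":0,"wy":0,"wz":0.4},{"dx":-1.6,"dy":2,"dz":107,"wx":0,"wy":0,"wz":0.4},{"dx":-1.6,"dy":2,"dz":107,"wx":0,"wy":0,"wz":0.4}], gripper=1)

```text
clock: 2.72
position: [452.8, -266.7, 6.0]
tool_rot: [2.971, 1.014, 0.003]
ft_force: [0.2, 0.8, -0.1]
opening: 85.3
finger_force: 0.0
```

Emit:
servo_tool(commands=[{"dx":0,"dy":0,"dz":0,"wx":0,"wy":0,"wz":0},{"dx":0,"dy":0,"dz":0,"wx":0,"wy":0,"wz":0},{"dx":0,"dy":0,"dz":0,"wx":0,"wy":0,"wz":0},{"dx":0,"dy":0,"dz":0,"wx":0,"wy":0,"wz":0},{"dx":0,"dy":0,"dz":0,"wx":0,"wy":0,"wz":0},{"dx":0,"dy":0,"dz":0,"wx":0,"wy":0,"wz":0}], gripper=0.3)

```text
clock: 3.48
position: [452.6, -267.1, 5.9]
tool_rot: [2.971, 1.013, 0.002]
ft_force: [-0.1, 1.1, 7.1]
opening: 54.8
finger_force: 65.3
```

```bash
python3 -c "
from h import *
p,d=optics.get_image('scene'); cv2.imwrite('pics/s1.png',cv2.resize(p[60:260,100:360,::-1],None,fx=3,fy=3))
go(450.7,-264.2,5,127.7)"
```

```text
t 3.52 d [ 0.3 -3.4  0.9] w [ 0.2 -0.  -0.1] pos [ 452.6 -267.     5.9] yaw -52.4 open 54.5 q [-0.7   0.4   1.82  0.    0.91  0.22] F [ 0.6 -0.1  6.3] grip 65.3
```

View pics/s1.png

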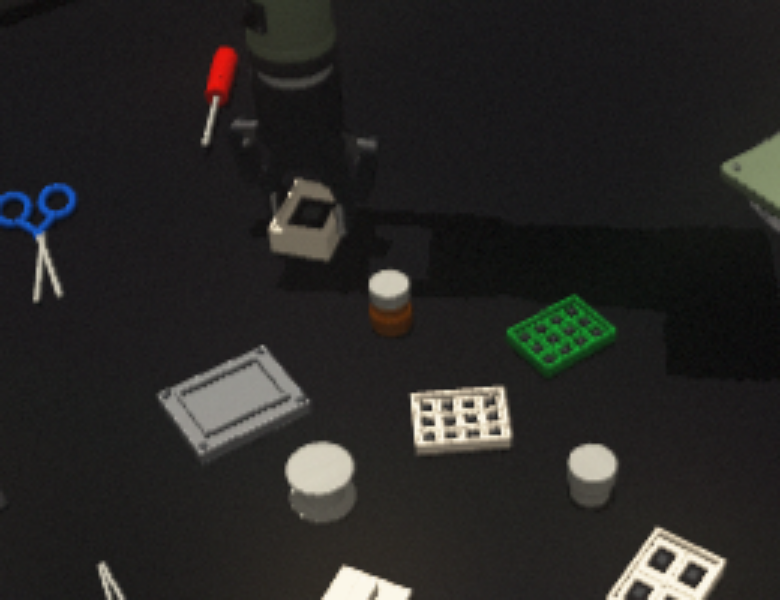

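Emit:
servo_tool(commands=[{"dx":0,"dy":0,"dz":-8,"wx":0,"wy":0,"wz":0},{"dx":0,"dy":0,"dz":-30,"wx":0,"wy":0,"wz":0},{"dx":0,"dy":0,"dz":-60,"wx":0,"wy":0,"wz":0},{"dx":0,"dy":0,"dz":-75,"wx":0,"wy":0,"wz":0},{"dx":0,"dy":0,"dz":-75,"wx":0,"wy":0,"wz":0}])

```text
clock: 4.15
position: [452.1, -266.7, 80.4]
tool_rot: [2.971, 1.013, 0.002]
ft_force: [0.5, 0.6, -1.1]
opening: 55.0
finger_force: 64.5
```

```bash
python3 -c "
from h import *
go(627.2,-118.2,82,86.5)"
```

```text
t 4.15 d [229.3 -10.6  -1.4] w [ 0.1 -0.1 41.1] pos [ 452.1 -266.7   80.4] yaw -52.4 open 55.0 q [-0.7   0.28  1.8   0.    1.06  0.22] F [ 0.5  0.6 -1.1] grip 64.5
```

Emit:
servo_tool(commands=[{"dx":20,"dy":-1,"dz":-1,"wx":0,"wy":0,"wz":4},{"dx":60,"dy":-3,"dz":-1,"wx":0,"wy":0,"wz":11},{"dx":105,"dy":-5,"dz":-1,"wx":0,"wy":0,"wz":19},{"dx":150,"dy":-7,"dz":-1,"wx":0,"wy":0,"wz":27},{"dx":190,"dy":-9,"dz":-1,"wx":0,"wy":0,"wz":34},{"dx":218,"dy":-10,"dz":-1,"wx":0,"wy":0,"wz":39},{"dx":229.3,"dy":-10.6,"dz":-1,"wx":0,"wy":0,"wz":41.1},{"dx":229.3,"dy":-10.6,"dz":-1,"wx":0,"wy":0,"wz":41.1},{"dx":229.3,"dy":-10.6,"dz":-1,"wx":0,"wy":0,"wz":41.1},{"dx":229.3,"dy":-10.6,"dz":-1,"wx":0,"wy":0,"wz":41.1}])

```text
clock: 5.4
position: [625.7, -118.1, 79.8]
tool_rot: [-3.14, 0.096, 0.002]
ft_force: [0.9, 0.3, -0.9]
opening: 54.8
finger_force: 64.4
```

```bash
python3 -c "
from h import *
p,d=optics.get_image('top'); cv2.imwrite('pics/t2.png',cv2.resize(p[80:280,180:420,::-1],None,fx=3,fy=3))
go(627.2,-118.2,21.9,86.5)"
```

```text
t 5.45 d [ 1.4 -0.  58.1] w [-0.  0.  0.] pos [ 625.9 -118.2   80. ] yaw -93.5 open 54.5 q [-0.32  0.49  1.5  -0.    1.15  1.31] F [ 0.8  0.3 -1.6] grip 64.4
```

View pics/t2.png

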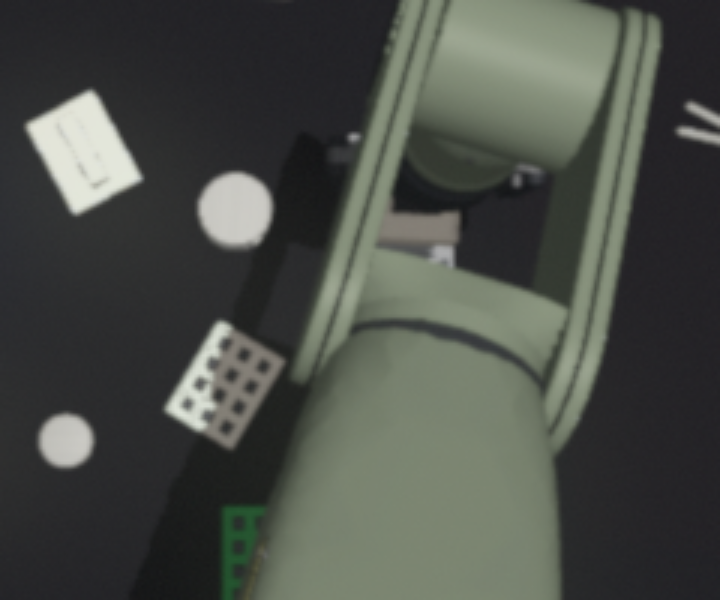

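Emit:
servo_tool(commands=[{"dx":1,"dy":0,"dz":12,"wx":0,"wy":0,"wz":0},{"dx":1.4,"dy":0,"dz":30,"wx":0,"wy":0,"wz":0},{"dx":1.4,"dy":0,"dz":44,"wx":0,"wy":0,"wz":0},{"dx":1.4,"dy":0,"dz":51,"wx":0,"wy":0,"wz":0},{"dx":1.4,"dy":0,"dz":54,"wx":0,"wy":0,"wz":0},{"dx":1.4,"dy":0,"dz":56,"wx":0,"wy":0,"wz":0},{"dx":1.4,"dy":0,"dz":57,"wx":0,"wy":0,"wz":0},{"dx":1.4,"dy":0,"dz":57,"wx":0,"wy":0,"wz":0}])

```text
clock: 6.45
position: [628.2, -117.8, 23.7]
tool_rot: [3.14, -0.095, 0.001]
ft_force: [-0.7, 0.1, -1.7]
opening: 54.9
finger_force: 64.4
```

```bash
python3 -c "
from h import *
go(627.2,-118.2,21.9,86.5)"
```

```text
t 6.45 d [-1.   0.5  1.8] w [ 0. -0.  0.] pos [ 628.2 -117.8   23.7] yaw -93.5 open 54.9 q [-0.32  0.57  1.52  0.    1.06  1.31] F [-0.7  0.1 -1.7] grip 64.4
```

Emit:
servo_tool(commands=[{"dx":-0.5,"dy":0,"dz":0.7,"wx":0,"wy":0,"wz":0},{"dx":-0.5,"dy":0,"dz":1.2,"wx":0,"wy":0,"wz":0},{"dx":-0.5,"dy":0,"dz":1.7,"wx":0,"wy":0,"wz":0},{"dx":-0.5,"dy":0,"dz":1.7,"wx":0,"wy":0,"wz":0}])

```text
clock: 6.95
position: [627.4, -117.7, 21.9]
tool_rot: [3.14, -0.095, -0.0]
ft_force: [-2.0, 1.3, 2.1]
opening: 54.5
finger_force: 64.8
```

Emit:
servo_tool(commands=[{"dx":0,"dy":0,"dz":0.3,"wx":0,"wy":0,"wz":0},{"dx":0,"dy":0,"dz":0.3,"wx":0,"wy":0,"wz":0}])

```text
clock: 7.2
position: [627.4, -117.7, 21.9]
tool_rot: [3.14, -0.095, -0.0]
ft_force: [-2.2, 0.6, 5.3]
opening: 54.8
finger_force: 65.2
```

Emit:
servo_tool(commands=[{"dx":0,"dy":0,"dz":0,"wx":0,"wy":0,"wz":0},{"dx":0,"dy":0,"dz":0,"wx":0,"wy":0,"wz":0},{"dx":0,"dy":0,"dz":0,"wx":0,"wy":0,"wz":0},{"dx":0,"dy":0,"dz":0,"wx":0,"wy":0,"wz":0},{"dx":0,"dy":0,"dz":0,"wx":0,"wy":0,"wz":0},{"dx":0,"dy":0,"dz":-15,"wx":0,"wy":0,"wz":0},{"dx":0,"dy":0,"dz":-50,"wx":0,"wy":0,"wz":0},{"dx":0,"dy":0,"dz":-90,"wx":0,"wy":0,"wz":0},{"dx":0,"dy":0,"dz":-100,"wx":0,"wy":0,"wz":0},{"dx":0,"dy":0,"dz":-100,"wx":0,"wy":0,"wz":0}], gripper=1)

```text
clock: 8.45
position: [628.1, -117.9, 122.7]
tool_rot: [3.139, -0.095, 0.004]
ft_force: [-0.3, -0.1, -0.3]
opening: 85.7
finger_force: 0.0
```

```bash
python3 -c "
from h import *
go(478.3,235.5,120,18.4+90)"
```

```text
t 8.45 d [-170.8 -343.7    2. ] w [-2.000e-01 -1.000e-01  1.582e+02] pos [ 628.1 -117.9  122.7] yaw -93.4 open 85.7 q [-0.32  0.44  1.47 -0.    1.23  1.31] F [-0.3 -0.1 -0.3] grip 0.0
```

Emit:
servo_tool(commands=[{"dx":-171,"dy":-344,"dz":2,"wx":0,"wy":0,"wz":-21.8},{"dx":-171,"dy":-344,"dz":2,"wx":0,"wy":0,"wz":-21.8},{"dx":-171,"dy":-344,"dz":2,"wx":0,"wy":0,"wz":-21.8},{"dx":-171,"dy":-344,"dz":2,"wx":0,"wy":0,"wz":-21.8},{"dx":-171,"dy":-344,"dz":2,"wx":0,"wy":0,"wz":-21.8},{"dx":-171,"dy":-344,"dz":2,"wx":0,"wy":0,"wz":-21.8},{"dx":-171,"dy":-344,"dz":2,"wx":0,"wy":0,"wz":-21.8},{"dx":-171,"dy":-344,"dz":2,"wx":0,"wy":0,"wz":-21.8},{"dx":-171,"dy":-344,"dz":2,"wx":0,"wy":0,"wz":-21.8},{"dx":-171,"dy":-344,"dz":2,"wx":0,"wy":0,"wz":-21.8}])

```text
clock: 9.7
position: [478.1, 234.6, 119.0]
tool_rot: [3.102, 0.497, -0.001]
ft_force: [-0.9, 0.2, 1.1]
opening: 85.4
finger_force: 0.0
```

```bash
python3 -c "
from h import *
p,d=optics.get_image('top'); cv2.imwrite('pics/t3.png',cv2.resize(p[80:280,180:420,::-1],None,fx=3,fy=3))
u=ray  # deep tray in nest, top at 46
print(fit(p,(313,148),14,thr=100,init=(627.2,-118.2,-3.5)))
print(rect(p,d,(313,148),46,thr=150,zt=12))
try: print(fit(p,(313,147),46,24,190,76,56,(627,-118,-3.5)))
except Exception as e: print(e)
go(478.3,235.5,3.5,18.4+90)"
```

```text
(array([ 627.2, -118.2,   -3.5,  101.4,   81.8]), 0.45)
(array([ 626.8, -117.7,   -3.4,   78.7,   58.7]), np.float64(39.9))
(array([ 628. , -118.9,   -3.3,   77.7,   58.3]), 0.42)
t 9.75 d [  0.5  -0.7 115.7] w [  0.   -0.  179.8] pos [478.1 234.7 119.2] yaw -71.8 open 85.4 q [ 0.29  0.24  1.75 -0.    1.15  1.55] F [-0.3 -0.2  1. ] grip 0.0
```

View pics/t3.png

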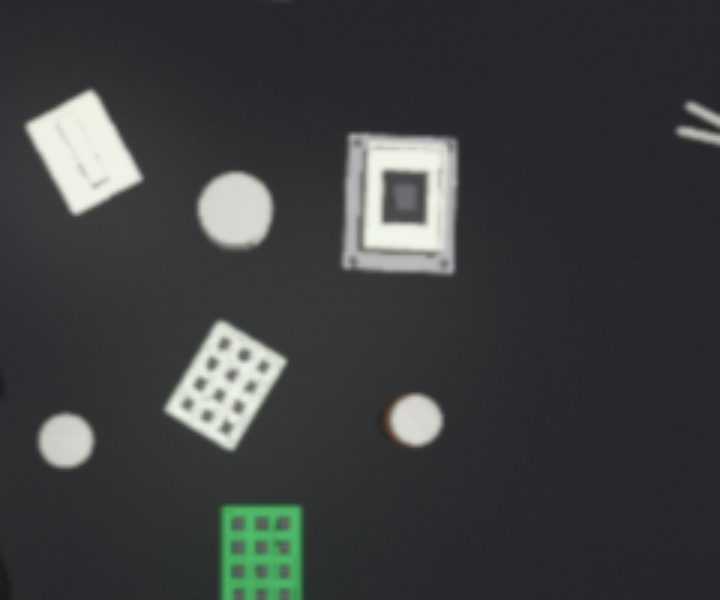

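Emit:
servo_tool(commands=[{"dx":0.3,"dy":-0.7,"dz":50,"wx":0,"wy":0,"wz":0},{"dx":0.3,"dy":-0.7,"dz":95,"wx":0,"wy":0,"wz":0},{"dx":0.3,"dy":-0.7,"dz":114,"wx":0,"wy":0,"wz":0},{"dx":0.3,"dy":-0.7,"dz":115,"wx":0,"wy":0,"wz":0},{"dx":0.3,"dy":-0.7,"dz":115,"wx":0,"wy":0,"wz":0},{"dx":0.3,"dy":-0.7,"dz":115,"wx":0,"wy":0,"wz":0}], gripper=1)

```text
clock: 10.5
position: [479.0, 237.0, 5.8]
tool_rot: [-3.101, -0.5, -0.005]
ft_force: [0.3, 0.1, -0.7]
opening: 85.6
finger_force: 0.0
```

Emit:
servo_tool(commands=[{"dx":0,"dy":0,"dz":0,"wx":0,"wy":0,"wz":0},{"dx":0,"dy":0,"dz":0,"wx":0,"wy":0,"wz":0},{"dx":0,"dy":0,"dz":0,"wx":0,"wy":0,"wz":0},{"dx":0,"dy":0,"dz":0,"wx":0,"wy":0,"wz":0},{"dx":0,"dy":0,"dz":0,"wx":0,"wy":0,"wz":0},{"dx":0,"dy":0,"dz":0,"wx":0,"wy":0,"wz":0}], gripper=0.3)

```text
clock: 11.25
position: [478.5, 237.1, 5.4]
tool_rot: [-3.101, -0.501, -0.003]
ft_force: [-1.0, -0.1, 6.0]
opening: 54.9
finger_force: 65.1
```

```bash
python3 -c "
from h import *
go(478.3,235.5,4,18.4+90)"
```

```text
t 11.25 d [-0.7  1.5  1.4] w [ -0.2  -0.  180. ] pos [478.5 237.1   5.4] yaw -71.6 open 54.9 q [ 0.3   0.42  1.8  -0.    0.92  1.55] F [-1.  -0.1  6. ] grip 65.1
```

Emit:
servo_tool(commands=[{"dx":0,"dy":0,"dz":-8,"wx":0,"wy":0,"wz":0},{"dx":0,"dy":0,"dz":-30,"wx":0,"wy":0,"wz":0},{"dx":0,"dy":0,"dz":-65,"wx":0,"wy":0,"wz":0},{"dx":0,"dy":0,"dz":-90,"wx":0,"wy":0,"wz":0},{"dx":0,"dy":0,"dz":-95,"wx":0,"wy":0,"wz":0},{"dx":0,"dy":0,"dz":-95,"wx":0,"wy":0,"wz":0}])

```text
clock: 12.0
position: [476.9, 236.6, 98.8]
tool_rot: [3.101, 0.501, -0.001]
ft_force: [-0.2, 0.4, -1.7]
opening: 54.5
finger_force: 64.4
```

```bash
python3 -c "
from h import *
go(628,-118,100,86.5)"
```

```text
t 12.0 d [ 31.7 384.1  -1.2] w [ 0.   0.  21.8] pos [476.9 236.6  98.8] yaw -71.7 open 54.5 q [0.3  0.27 1.76 0.   1.11 1.55] F [-0.2  0.4 -1.7] grip 64.4
```

Emit:
servo_tool(commands=[{"dx":1.6,"dy":20,"dz":0,"wx":0,"wy":0,"wz":1},{"dx":5,"dy":60,"dz":0,"wx":0,"wy":0,"wz":3.5},{"dx":9,"dy":110,"dz":0,"wx":0,"wy":0,"wz":6},{"dx":13,"dy":160,"dz":0,"wx":0,"wy":0,"wz":9},{"dx":17.5,"dy":212,"dz":0,"wx":0,"wy":0,"wz":12},{"dx":21.5,"dy":262,"dz":0,"wx":0,"wy":0,"wz":15},{"dx":25.5,"dy":310,"dz":0,"wx":0,"wy":0,"wz":17.5},{"dx":29,"dy":350,"dz":0,"wx":0,"wy":0,"wz":20},{"dx":31,"dy":375,"dz":0,"wx":0,"wy":0,"wz":21.3},{"dx":31.7,"dy":384,"dz":0,"wx":0,"wy":0,"wz":21.8},{"dx":31.7,"dy":384,"dz":0,"wx":0,"wy":0,"wz":21.8},{"dx":31.7,"dy":384,"dz":0,"wx":0,"wy":0,"wz":21.8},{"dx":31.7,"dy":384,"dz":0,"wx":0,"wy":0,"wz":21.8}])

```text
clock: 13.62
position: [628.1, -116.4, 99.3]
tool_rot: [-3.14, 0.092, 0.001]
ft_force: [0.0, 0.7, -1.4]
opening: 54.4
finger_force: 64.4
```

```bash
python3 -c "
from h import *
go(628,-118,47.5,86.5)"
```

```text
t 13.62 d [ 0.   1.6 51.8] w [-0.   0.   0.1] pos [ 628.1 -116.4   99.3] yaw -93.4 open 54.4 q [-0.32  0.47  1.49  0.    1.19  1.31] F [ 0.   0.7 -1.4] grip 64.4
```

Emit:
servo_tool(commands=[{"dx":0,"dy":1,"dz":12,"wx":0,"wy":0,"wz":0},{"dx":0,"dy":1,"dz":28,"wx":0,"wy":0,"wz":0},{"dx":0,"dy":1,"dz":40,"wx":0,"wy":0,"wz":0},{"dx":0,"dy":1,"dz":45,"wx":0,"wy":0,"wz":0},{"dx":0,"dy":1,"dz":45,"wx":0,"wy":0,"wz":0},{"dx":0,"dy":1,"dz":45,"wx":0,"wy":0,"wz":0}])

```text
clock: 14.38
position: [628.9, -119.0, 54.8]
tool_rot: [3.14, -0.095, 0.002]
ft_force: [0.3, 0.1, -0.4]
opening: 54.6
finger_force: 64.4
```

```bash
python3 -c "
from h import *
go(628,-118,47.5,86.5)"
```

```text
t 14.38 d [-1.  -0.9  7.3] w [ 0.  -0.1  0. ] pos [ 628.9 -119.    54.8] yaw -93.5 open 54.6 q [-0.32  0.52  1.51  0.    1.11  1.31] F [ 0.3  0.1 -0.4] grip 64.4
```

Emit:
servo_tool(commands=[{"dx":-1,"dy":-0.9,"dz":2,"wx":0,"wy":0,"wz":0},{"dx":-1,"dy":-0.9,"dz":4,"wx":0,"wy":0,"wz":0},{"dx":-1,"dy":-0.9,"dz":5.5,"wx":0,"wy":0,"wz":0},{"dx":-1,"dy":-0.9,"dz":6.5,"wx":0,"wy":0,"wz":0},{"dx":-1,"dy":-0.9,"dz":6.5,"wx":0,"wy":0,"wz":0},{"dx":-1,"dy":-0.9,"dz":6.5,"wx":0,"wy":0,"wz":0}])

```text
clock: 15.12
position: [627.5, -117.8, 47.8]
tool_rot: [3.14, -0.095, 0.0]
ft_force: [-0.0, -1.1, -0.4]
opening: 54.4
finger_force: 64.4
```

```bash
python3 -c "
from h import *
go(628,-118,47.5,86.5)"
```

```text
t 15.12 d [0.5 0.2 0.3] w [ 0. -0.  0.] pos [ 627.5 -117.8   47.8] yaw -93.5 open 54.4 q [-0.32  0.53  1.51 -0.    1.1   1.31] F [-0.  -1.1 -0.4] grip 64.4
```

Emit:
servo_tool(commands=[{"dx":0.4,"dy":0,"dz":0.4,"wx":0,"wy":0,"wz":0},{"dx":0.4,"dy":0,"dz":0.8,"wx":0,"wy":0,"wz":0},{"dx":0.4,"dy":0,"dz":0.8,"wx":0,"wy":0,"wz":0}])

```text
clock: 15.5
position: [627.9, -117.8, 47.4]
tool_rot: [3.14, -0.095, 0.0]
ft_force: [-1.5, 0.5, 2.8]
opening: 54.4
finger_force: 64.8
```

Contact; press a touch and release, lift.

Emit:
servo_tool(commands=[{"dx":0,"dy":0,"dz":0.4,"wx":0,"wy":0,"wz":0},{"dx":0,"dy":0,"dz":0.4,"wx":0,"wy":0,"wz":0}])

```text
clock: 15.75
position: [627.9, -117.8, 47.4]
tool_rot: [3.14, -0.095, 0.0]
ft_force: [-3.4, 1.5, 5.9]
opening: 54.6
finger_force: 65.1
```

Emit:
servo_tool(commands=[{"dx":0,"dy":0,"dz":0,"wx":0,"wy":0,"wz":0},{"dx":0,"dy":0,"dz":0,"wx":0,"wy":0,"wz":0},{"dx":0,"dy":0,"dz":0,"wx":0,"wy":0,"wz":0},{"dx":0,"dy":0,"dz":0,"wx":0,"wy":0,"wz":0},{"dx":0,"dy":0,"dz":0,"wx":0,"wy":0,"wz":0},{"dx":0,"dy":0,"dz":-15,"wx":0,"wy":0,"wz":0},{"dx":0,"dy":0,"dz":-50,"wx":0,"wy":0,"wz":0},{"dx":0,"dy":0,"dz":-75,"wx":0,"wy":0,"wz":0},{"dx":0,"dy":0,"dz":-80,"wx":0,"wy":0,"wz":0},{"dx":0,"dy":0,"dz":-80,"wx":0,"wy":0,"wz":0}], gripper=1)

```text
clock: 17.0
position: [627.9, -117.8, 127.0]
tool_rot: [3.14, -0.095, 0.001]
ft_force: [-1.3, 0.2, -0.6]
opening: 85.6
finger_force: 0.0
```

```bash
python3 -c "
from h import *
go(494.3,13.1,100,-32.2+90)"
```

```text
t 17.0 d [-141.3 -122.6   26.8] w [ 1.000e-01  0.000e+00 -1.513e+02] pos [ 627.9 -117.8  127. ] yaw -93.5 open 85.6 q [-0.32  0.43  1.47 -0.    1.24  1.31] F [-1.3  0.2 -0.6] grip 0.0
```

Emit:
servo_tool(commands=[{"dx":-141,"dy":-122.6,"dz":20,"wx":0,"wy":0,"wz":28.7},{"dx":-141,"dy":-122.6,"dz":20,"wx":0,"wy":0,"wz":28.7},{"dx":-141,"dy":-122.6,"dz":20,"wx":0,"wy":0,"wz":28.7},{"dx":-141,"dy":-122.6,"dz":20,"wx":0,"wy":0,"wz":28.7},{"dx":-141,"dy":-122.6,"dz":20,"wx":0,"wy":0,"wz":28.7},{"dx":-141,"dy":-122.6,"dz":20,"wx":0,"wy":0,"wz":28.7},{"dx":-141,"dy":-122.6,"dz":20,"wx":0,"wy":0,"wz":28.7}])

```text
clock: 17.88
position: [495.7, 12.2, 106.9]
tool_rot: [-3.018, 0.872, -0.002]
ft_force: [-0.1, 0.1, 0.3]
opening: 85.6
finger_force: 0.0
```

```bash
python3 -c "
from h import *
p,d=optics.get_image('top'); cv2.imwrite('pics/t4.png',cv2.resize(p[80:280,180:420,::-1],None,fx=3,fy=3))
try: print(fit(p,(313,147),64,26,190,76,56,(627,-118,-3.5)))
except Exception as e: print(e)
go(494.3,13.1,0,-32.2+90)"
```

```text
(array([ 627.5, -118.5,   -3.5,   74.9,   56.3]), 0.27)
t 17.93 d [ -1.6   0.  106.8] w [-1.0e-01  0.0e+00  1.8e+02] pos [495.5  12.3 106.8] yaw -122.2 open 84.6 q [-0.15  0.18  1.85 -0.    1.11  1.98] F [-0.2 -0.   0.8] grip 0.0
```

View pics/t4.png

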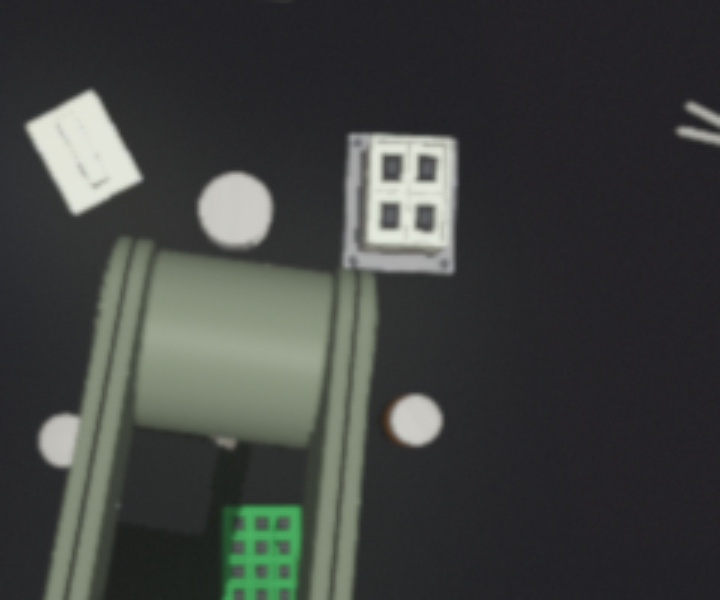

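Emit:
servo_tool(commands=[{"dx":-1.4,"dy":0,"dz":45,"wx":0,"wy":0,"wz":0},{"dx":-1.4,"dy":0,"dz":85,"wx":0,"wy":0,"wz":0},{"dx":-1.4,"dy":0,"dz":102,"wx":0,"wy":0,"wz":0},{"dx":-1.4,"dy":0,"dz":104,"wx":0,"wy":0,"wz":0},{"dx":-1.4,"dy":0,"dz":104,"wx":0,"wy":0,"wz":0},{"dx":-1.4,"dy":0,"dz":104,"wx":0,"wy":0,"wz":0}], gripper=1)

```text
clock: 18.68
position: [495.0, 13.6, 4.2]
tool_rot: [-3.018, 0.87, -0.005]
ft_force: [0.8, 1.2, 0.4]
opening: 85.4
finger_force: 0.0
```

```bash
python3 -c "
from h import *
go(494.3,13.1,2.5,-32.2+90)"
```

```text
t 18.68 d [-0.3  0.7  1.7] w [ 3.0e-01 -1.0e-01 -1.8e+02] pos [495.   13.6   4.2] yaw -122.2 open 85.4 q [-0.15  0.36  1.9   0.    0.88  1.98] F [0.8 1.2 0.4] grip 0.0
```

Emit:
servo_tool(commands=[{"dx":0,"dy":0,"dz":1.5,"wx":0,"wy":0,"wz":0},{"dx":0,"dy":0,"dz":1.5,"wx":0,"wy":0,"wz":0},{"dx":0,"dy":0,"dz":1.5,"wx":0,"wy":0,"wz":0},{"dx":0,"dy":0,"dz":1.5,"wx":0,"wy":0,"wz":0},{"dx":0,"dy":0,"dz":1.5,"wx":0,"wy":0,"wz":0},{"dx":0,"dy":0,"dz":1.5,"wx":0,"wy":0,"wz":0}], gripper=0.3)

```text
clock: 19.42
position: [494.1, 13.7, 2.0]
tool_rot: [-3.018, 0.87, -0.003]
ft_force: [-0.7, 0.1, 6.0]
opening: 54.7
finger_force: 63.8
```

```bash
python3 -c "
from h import *
go(494.3,13.1,2.5,-32.2+90)"
```

```text
t 19.43 d [ 0.5  0.4 -0.5] w [ 1.0e-01 -1.0e-01 -1.8e+02] pos [494.1  13.7   2. ] yaw -122.2 open 54.7 q [-0.15  0.36  1.9   0.    0.88  1.98] F [-0.7  0.1  6. ] grip 63.8
```

Emit:
servo_tool(commands=[{"dx":0,"dy":0,"dz":-8,"wx":0,"wy":0,"wz":0},{"dx":0,"dy":0,"dz":-30,"wx":0,"wy":0,"wz":0},{"dx":0,"dy":0,"dz":-65,"wx":0,"wy":0,"wz":0},{"dx":0,"dy":0,"dz":-95,"wx":0,"wy":0,"wz":0},{"dx":0,"dy":0,"dz":-105,"wx":0,"wy":0,"wz":0},{"dx":0,"dy":0,"dz":-105,"wx":0,"wy":0,"wz":0}])

```text
clock: 20.18
position: [493.4, 13.8, 106.3]
tool_rot: [-3.019, 0.87, -0.001]
ft_force: [-0.6, 0.4, -0.6]
opening: 54.3
finger_force: 63.3
```

```bash
python3 -c "
from h import *
go(627.3,-118,105,86.5)"
```

```text
t 20.18 d [183.5  40.3   1.4] w [ -0.   -0.  -28.7] pos [493.4  13.8 106.3] yaw -122.2 open 54.3 q [-0.15  0.18  1.86  0.    1.11  1.98] F [-0.6  0.4 -0.6] grip 63.3
```

Emit:
servo_tool(commands=[{"dx":15,"dy":3.3,"dz":0,"wx":0,"wy":0,"wz":-2.4},{"dx":45,"dy":10,"dz":0,"wx":0,"wy":0,"wz":-7},{"dx":85,"dy":18.7,"dz":0,"wx":0,"wy":0,"wz":-13.4},{"dx":125,"dy":27.5,"dz":0,"wx":0,"wy":0,"wz":-19.6},{"dx":155,"dy":34,"dz":0,"wx":0,"wy":0,"wz":-24.3},{"dx":175,"dy":38.4,"dz":0,"wx":0,"wy":0,"wz":-27.4},{"dx":183.5,"dy":40.3,"dz":0,"wx":0,"wy":0,"wz":-28.7},{"dx":183.5,"dy":40.3,"dz":0,"wx":0,"wy":0,"wz":-28.7},{"dx":183.5,"dy":40.3,"dz":0,"wx":0,"wy":0,"wz":-28.7},{"dx":183.5,"dy":40.3,"dz":10,"wx":0,"wy":0,"wz":-28.7},{"dx":183.5,"dy":40.3,"dz":25,"wx":0,"wy":0,"wz":-28.7},{"dx":183.5,"dy":40.3,"dz":34,"wx":0,"wy":0,"wz":-28.7},{"dx":183.5,"dy":40.3,"dz":36,"wx":0,"wy":0,"wz":-28.7},{"dx":183.5,"dy":40.3,"dz":36,"wx":0,"wy":0,"wz":-28.7},{"dx":183.5,"dy":40.3,"dz":36,"wx":0,"wy":0,"wz":-28.7}])

```text
clock: 22.05
position: [627.7, -118.1, 70.6]
tool_rot: [3.14, -0.095, 0.002]
ft_force: [0.6, -0.2, -0.9]
opening: 54.3
finger_force: 63.3
```

```bash
python3 -c "
from h import *
go(627.4,-118,62.2,86.5)"
```

```text
t 22.05 d [-0.3 -0.1  8.4] w [ 0.  -0.1  0. ] pos [ 627.7 -118.1   70.6] yaw -93.5 open 54.3 q [-0.32  0.5   1.5   0.    1.14  1.31] F [ 0.6 -0.2 -0.9] grip 63.3
```

Emit:
servo_tool(commands=[{"dx":-0.2,"dy":0,"dz":2,"wx":0,"wy":0,"wz":0},{"dx":-0.2,"dy":0,"dz":4,"wx":0,"wy":0,"wz":0},{"dx":-0.2,"dy":0,"dz":6,"wx":0,"wy":0,"wz":0},{"dx":-0.2,"dy":0,"dz":7.2,"wx":0,"wy":0,"wz":0},{"dx":-0.2,"dy":0,"dz":7.6,"wx":0,"wy":0,"wz":0},{"dx":-0.2,"dy":0,"dz":7.6,"wx":0,"wy":0,"wz":0}])

```text
clock: 22.8
position: [627.0, -118.0, 62.4]
tool_rot: [-3.14, 0.095, 0.0]
ft_force: [0.3, 0.2, 0.2]
opening: 54.1
finger_force: 63.3
```

Emit:
servo_tool(commands=[{"dx":0,"dy":0,"dz":0.4,"wx":0,"wy":0,"wz":0},{"dx":0,"dy":0,"dz":0.8,"wx":0,"wy":0,"wz":0},{"dx":0,"dy":0,"dz":0.8,"wx":0,"wy":0,"wz":0}])

```text
clock: 23.18
position: [627.1, -118.0, 62.0]
tool_rot: [3.14, -0.095, 0.0]
ft_force: [-1.9, 0.3, 1.6]
opening: 54.2
finger_force: 63.5
```

Emit:
servo_tool(commands=[{"dx":0,"dy":0,"dz":0.5,"wx":0,"wy":0,"wz":0},{"dx":0,"dy":0,"dz":0.5,"wx":0,"wy":0,"wz":0}])

```text
clock: 23.42
position: [627.1, -118.0, 62.0]
tool_rot: [3.14, -0.095, 0.0]
ft_force: [-3.0, 1.0, 4.5]
opening: 54.2
finger_force: 63.9
```

Emit:
servo_tool(commands=[{"dx":0,"dy":0,"dz":0,"wx":0,"wy":0,"wz":0},{"dx":0,"dy":0,"dz":0,"wx":0,"wy":0,"wz":0},{"dx":0,"dy":0,"dz":0,"wx":0,"wy":0,"wz":0},{"dx":0,"dy":0,"dz":0,"wx":0,"wy":0,"wz":0},{"dx":0,"dy":0,"dz":0,"wx":0,"wy":0,"wz":0},{"dx":0,"dy":0,"dz":-15,"wx":0,"wy":0,"wz":0},{"dx":0,"dy":0,"dz":-50,"wx":0,"wy":0,"wz":0},{"dx":0,"dy":0,"dz":-75,"wx":0,"wy":0,"wz":0},{"dx":0,"dy":0,"dz":-80,"wx":0,"wy":0,"wz":0},{"dx":0,"dy":0,"dz":-80,"wx":0,"wy":0,"wz":0}], gripper=1)

```text
clock: 24.68
position: [627.0, -118.0, 141.6]
tool_rot: [3.14, -0.095, 0.001]
ft_force: [-0.5, -0.5, 0.2]
opening: 85.6
finger_force: 0.0
```

```bash
python3 -c "
from h import *
go(669,116.3,110,28+90)"
```

```text
t 24.68 d [  27.8 -236.4   31.5] w [  0.   -0.  -31.5] pos [ 627.  -118.   141.6] yaw -93.5 open 85.6 q [-0.32  0.42  1.46  0.    1.26  1.31] F [-0.5 -0.5  0.2] grip 0.0
```

Emit:
servo_tool(commands=[{"dx":28,"dy":-236.4,"dz":31,"wx":0,"wy":0,"wz":-31.5},{"dx":28,"dy":-236.4,"dz":31,"wx":0,"wy":0,"wz":-31.5},{"dx":28,"dy":-236.4,"dz":31,"wx":0,"wy":0,"wz":-31.5},{"dx":28,"dy":-236.4,"dz":31,"wx":0,"wy":0,"wz":-31.5},{"dx":28,"dy":-236.4,"dz":31,"wx":0,"wy":0,"wz":-31.5},{"dx":28,"dy":-236.4,"dz":31,"wx":0,"wy":0,"wz":-31.5},{"dx":28,"dy":-236.4,"dz":31,"wx":0,"wy":0,"wz":-31.5},{"dx":28,"dy":-236.4,"dz":31,"wx":0,"wy":0,"wz":-31.5}], gripper=0.5)

```text
clock: 25.68
position: [669.3, 114.8, 110.3]
tool_rot: [3.049, 0.758, 0.0]
ft_force: [-0.2, -0.8, -0.6]
opening: 42.4
finger_force: 0.0
```

```bash
python3 -c "
from h import *
p,d=optics.get_image('top'); cv2.imwrite('pics/t5.png',cv2.resize(p[80:280,180:420,::-1],None,fx=3,fy=3))
try: print(fit(p,(313,147),76,26,190,76,56,(627,-118,-3.5)))
except Exception as e: print(e)
go(669,116.3,12.5,118)"
```

```text
(array([ 627.4, -118.5,   -3.5,   74.8,   55.9]), 0.26)
t 25.73 d [ 0.3 -1.4 97.9] w [ 0.  -0.  -0.1] pos [669.3 115.  110.4] yaw -62.1 open 43.0 q [ 0.04  0.53  1.37 -0.    1.25  1.13] F [ 0.4 -0.7  0.5] grip 0.0
```

View pics/t5.png

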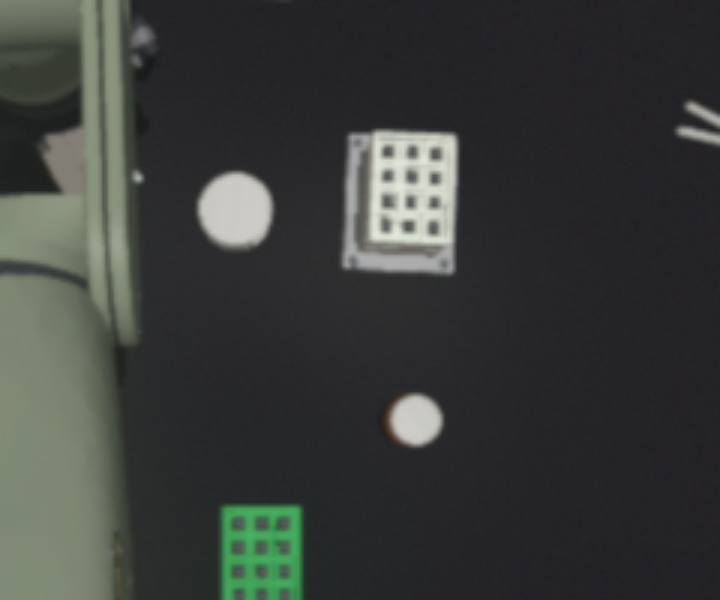

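Emit:
servo_tool(commands=[{"dx":0.3,"dy":-1.2,"dz":45,"wx":0,"wy":0,"wz":0},{"dx":0.3,"dy":-1.2,"dz":80,"wx":0,"wy":0,"wz":0},{"dx":0.3,"dy":-1.2,"dz":92,"wx":0,"wy":0,"wz":0},{"dx":0.3,"dy":-1.2,"dz":96,"wx":0,"wy":0,"wz":0},{"dx":0.3,"dy":-1.2,"dz":96,"wx":0,"wy":0,"wz":0},{"dx":0.3,"dy":-1.2,"dz":96,"wx":0,"wy":0,"wz":0}])

```text
clock: 26.48
position: [670.4, 117.6, 16.2]
tool_rot: [3.047, 0.761, 0.005]
ft_force: [0.1, -0.4, 0.2]
opening: 43.0
finger_force: 0.0
```

```bash
python3 -c "
from h import *
go(669,116.3,12.5,118)"
```

```text
t 26.48 d [-1.9  0.5  3.7] w [ 0.1 -0.2  0. ] pos [670.4 117.6  16.2] yaw -62.0 open 43.0 q [0.05 0.65 1.4  0.   1.09 1.13] F [ 0.1 -0.4  0.2] grip 0.0
```

Emit:
servo_tool(commands=[{"dx":-1.2,"dy":0,"dz":2,"wx":0,"wy":0,"wz":0},{"dx":-1.2,"dy":0,"dz":2.7,"wx":0,"wy":0,"wz":0},{"dx":-1.2,"dy":0,"dz":2.7,"wx":0,"wy":0,"wz":0}])

```text
clock: 26.85
position: [667.7, 117.0, 11.4]
tool_rot: [-3.048, -0.761, 0.0]
ft_force: [0.5, 0.6, 0.1]
opening: 42.7
finger_force: 0.0
```

Emit:
servo_tool(commands=[{"dx":0,"dy":0,"dz":0,"wx":0,"wy":0,"wz":0},{"dx":0,"dy":0,"dz":0,"wx":0,"wy":0,"wz":0},{"dx":0,"dy":0,"dz":0,"wx":0,"wy":0,"wz":0},{"dx":0,"dy":0,"dz":0,"wx":0,"wy":0,"wz":0},{"dx":0,"dy":0,"dz":0,"wx":0,"wy":0,"wz":0},{"dx":0,"dy":0,"dz":0,"wx":0,"wy":0,"wz":0}], gripper=0)

```text
clock: 27.6
position: [668.1, 117.0, 11.7]
tool_rot: [3.048, 0.761, 0.001]
ft_force: [0.3, 0.8, 2.0]
opening: 12.0
finger_force: 62.4
```

```bash
python3 -c "
from h import *
go(669,116.3,12.5,118)"
```

```text
t 27.6 d [ 0.5  1.  -0.8] w [ 0. -0.  0.] pos [668.1 117.   11.7] yaw -62.0 open 12.0 q [0.05 0.65 1.41 0.   1.08 1.13] F [0.3 0.8 2. ] grip 62.4
```

Emit:
servo_tool(commands=[{"dx":0,"dy":0,"dz":-8,"wx":0,"wy":0,"wz":0},{"dx":0,"dy":0,"dz":-30,"wx":0,"wy":0,"wz":0},{"dx":0,"dy":0,"dz":-65,"wx":0,"wy":0,"wz":0},{"dx":0,"dy":0,"dz":-95,"wx":0,"wy":0,"wz":0},{"dx":0,"dy":0,"dz":-108,"wx":0,"wy":0,"wz":0},{"dx":0,"dy":0,"dz":-108,"wx":0,"wy":0,"wz":0}])

```text
clock: 28.35
position: [668.8, 117.0, 121.4]
tool_rot: [3.047, 0.761, 0.005]
ft_force: [0.2, -0.1, 0.1]
opening: 12.1
finger_force: 62.2
```

```bash
python3 -c "
from h import *
p,d=optics.get_image('scene'); cv2.imwrite('pics/s6.png',cv2.resize(p[120:320,140:340,::-1],None,fx=3,fy=3))
go(627,-118,120,86.5)"
```

```text
t 28.4 d [-146.3  188.3   -0.4] w [ 0.  -0.  31.5] pos [667.6 117.  119.6] yaw -62.0 open 12.0 q [ 0.05  0.52  1.36 -0.    1.26  1.13] F [ 0.5 -0.6 -1.8] grip 62.2
```

View pics/s6.png

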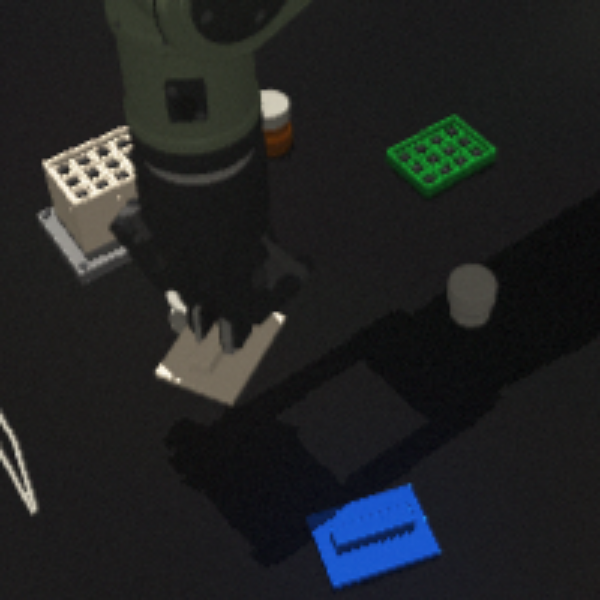

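Emit:
servo_tool(commands=[{"dx":-12,"dy":15.5,"dz":0,"wx":0,"wy":0,"wz":2.6},{"dx":-36,"dy":46,"dz":0,"wx":0,"wy":0,"wz":7.8},{"dx":-66,"dy":85,"dz":0,"wx":0,"wy":0,"wz":14.2},{"dx":-96,"dy":124,"dz":0,"wx":0,"wy":0,"wz":20.7},{"dx":-122,"dy":157,"dz":0,"wx":0,"wy":0,"wz":26.3},{"dx":-139,"dy":179,"dz":0,"wx":0,"wy":0,"wz":30},{"dx":-146.3,"dy":188.3,"dz":0,"wx":0,"wy":0,"wz":31.5},{"dx":-146.3,"dy":188.3,"dz":0,"wx":0,"wy":0,"wz":31.5},{"dx":-146.3,"dy":188.3,"dz":0,"wx":0,"wy":0,"wz":31.5},{"dx":-146.3,"dy":188.3,"dz":10,"wx":0,"wy":0,"wz":31.5},{"dx":-146.3,"dy":188.3,"dz":22,"wx":0,"wy":0,"wz":31.5},{"dx":-146.3,"dy":188.3,"dz":27,"wx":0,"wy":0,"wz":31.5},{"dx":-146.3,"dy":188.3,"dz":27,"wx":0,"wy":0,"wz":31.5},{"dx":-146.3,"dy":188.3,"dz":27,"wx":0,"wy":0,"wz":31.5}])

```text
clock: 30.15
position: [627.5, -118.1, 92.7]
tool_rot: [3.14, -0.095, 0.001]
ft_force: [0.9, 0.9, 0.3]
opening: 12.7
finger_force: 62.2
```

```bash
python3 -c "
from h import *
go(627,-118.1,83.7,86.5)"
```

```text
t 30.15 d [-0.5  0.   9. ] w [ 0. -0.  0.] pos [ 627.5 -118.1   92.7] yaw -93.5 open 12.7 q [-0.32  0.47  1.49 -0.    1.18  1.31] F [0.9 0.9 0.3] grip 62.2
```

Emit:
servo_tool(commands=[{"dx":-0.3,"dy":0,"dz":2,"wx":0,"wy":0,"wz":0},{"dx":-0.3,"dy":0,"dz":4,"wx":0,"wy":0,"wz":0},{"dx":-0.3,"dy":0,"dz":6,"wx":0,"wy":0,"wz":0},{"dx":-0.3,"dy":0,"dz":7.5,"wx":0,"wy":0,"wz":0},{"dx":-0.3,"dy":0,"dz":8,"wx":0,"wy":0,"wz":0},{"dx":-0.3,"dy":0,"dz":8,"wx":0,"wy":0,"wz":0}])

```text
clock: 30.9
position: [626.9, -118.0, 84.4]
tool_rot: [3.14, -0.095, -0.0]
ft_force: [0.6, -0.9, -0.4]
opening: 11.7
finger_force: 62.2
```

Emit:
servo_tool(commands=[{"dx":0,"dy":0,"dz":0.4,"wx":0,"wy":0,"wz":0},{"dx":0,"dy":0,"dz":0.8,"wx":0,"wy":0,"wz":0},{"dx":0,"dy":0,"dz":0.8,"wx":0,"wy":0,"wz":0}])

```text
clock: 31.28
position: [627.0, -118.0, 83.7]
tool_rot: [3.14, -0.095, 0.0]
ft_force: [0.7, -0.0, -1.1]
opening: 12.0
finger_force: 62.3
```

Emit:
servo_tool(commands=[{"dx":0,"dy":0,"dz":0.4,"wx":0,"wy":0,"wz":0},{"dx":0,"dy":0,"dz":0.7,"wx":0,"wy":0,"wz":0},{"dx":0,"dy":0,"dz":0.7,"wx":0,"wy":0,"wz":0}])

```text
clock: 31.65
position: [627.0, -118.0, 83.7]
tool_rot: [3.14, -0.095, 0.0]
ft_force: [-2.7, 0.4, 4.9]
opening: 12.4
finger_force: 62.8
```

Seated. Open partly (fingers stay above the plate) and retreat.

Emit:
servo_tool(commands=[{"dx":0,"dy":0,"dz":0,"wx":0,"wy":0,"wz":0},{"dx":0,"dy":0,"dz":0,"wx":0,"wy":0,"wz":0},{"dx":0,"dy":0,"dz":0,"wx":0,"wy":0,"wz":0},{"dx":0,"dy":0,"dz":0,"wx":0,"wy":0,"wz":0},{"dx":0,"dy":0,"dz":-15,"wx":0,"wy":0,"wz":0},{"dx":0,"dy":0,"dz":-50,"wx":0,"wy":0,"wz":0},{"dx":-40,"dy":-40,"dz":-75,"wx":0,"wy":0,"wz":0},{"dx":-80,"dy":-90,"dz":-75,"wx":0,"wy":0,"wz":0},{"dx":-120,"dy":-140,"dz":-75,"wx":0,"wy":0,"wz":0},{"dx":-160,"dy":-190,"dz":-75,"wx":0,"wy":0,"wz":0},{"dx":-180,"dy":-220,"dz":-75,"wx":0,"wy":0,"wz":0},{"dx":-180,"dy":-220,"dz":-75,"wx":0,"wy":0,"wz":0}], gripper=0.5)

```text
clock: 33.15
position: [459.3, 114.5, 159.1]
tool_rot: [-3.14, 0.088, -0.002]
ft_force: [1.0, -0.1, -0.0]
opening: 42.7
finger_force: 0.0
```

```bash
python3 -c "
from h import *
p,d=optics.get_image('top'); q,_=optics.get_image('scene')
print(fit(p,(313,147),82,26,190,76,56,(627,-118,-3.5)))
for n,uv,h in (('spool',(258,150),35),('jar',(318,220),48),('loupe',(202,227),36)): print(n,*rect(p,d,uv,h,18,90,9))
z=cloud('top',d); print('plate z',np.round(np.median(z[130:165,306:310,2]),1),np.round(np.median(z[130:165,325:328,2]),1))
a=cv2.resize(p[80:280,240:400],(480,600),interpolation=2); b=cv2.resize(q[120:260,140:215],(320,600),interpolation=2)
cv2.imwrite('pics/f.png',np.hstack([a,b])[:,:,::-1])"
```

```text
(array([ 628.1, -118.3,   -3.5,   75.3,   55.1]), 0.38)
spool [621.6   4.2  89.3  50.   49.9] 33.7
jar [ 466.6 -121.9   89.2   33.6   33.5] 46.8Traceback (most recent call last):
  File "<string>", line 5, in <module>
    for n,uv,h in (('spool',(258,150),35),('jar',(318,220),48),('loupe',(202,227),36)): print(n,*rect(p,d,uv,h,18,90,9))
                                                                                                 ~~~~^^^^^^^^^^^^^^^^^^
  File "h.py", line 17, in rect
    cs=cv2.findContours((m>127).astype(np.uint8),0,1)[0]; k=max(cs,key=cv2.contourArea)[:,0]
                                                            ~~~^^^^^^^^^^^^^^^^^^^^^^^^
ValueError: max() iterable argument is empty
```

The loupe is only hidden by the arm. One final picture to confirm.

```bash
python3 -c "
from h import *
q,_=optics.get_image('scene'); cv2.imwrite('pics/f.png',cv2.resize(q[120:260,130:330,::-1],(800,560),interpolation=2))"
```

```text
(no output)
```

View pics/f.png

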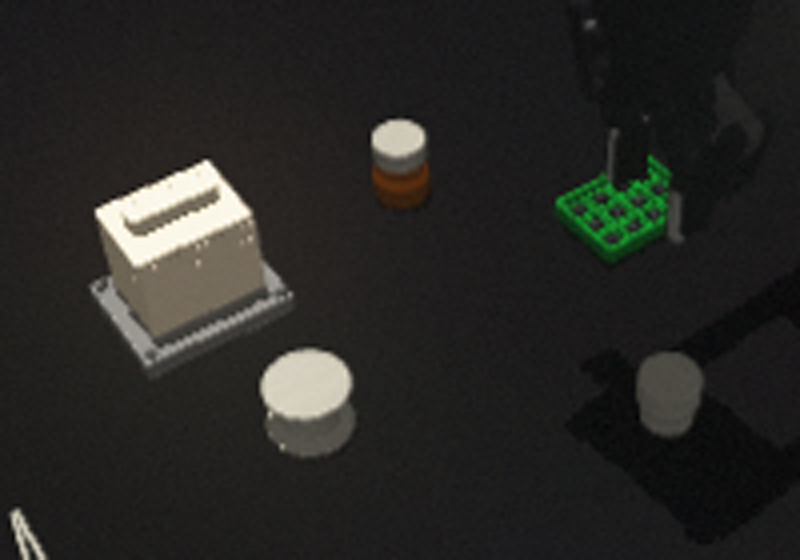

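The picture shows the stack closed and flush at about (180, 250). The jar, spool and loupe are standing, and the gripper is well clear.

```bash
python3 -c "
from workcell import manip
print(manip.finish_job())"
```

```text
the job is handed in; nothing more can be done
None
```

The three trays and the cover are stacked in the nest in the order asked, within about 1 mm of the nest's centre and in line with it; the jar and spool measured unmoved, the loupe still stands upright (seen, not re-measured), and I handed the job in at about 33 s.

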